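# Load the spice mill's beaker and lock it into the mill

### The job

Get the spice mill ready for the next batch of rub: take the blue lid off the steel beaker and lay it down flat, knob up, then put every nutmeg and cassia stick from the red board into the beaker. Lift the beaker by its handle up into the collar under the mill's head and twist it until it locks (handle pointing straight at the operator's side, under the red mark), let go so that it hangs there by itself, and only then press the green start button fully down and release it. Do not disturb the steel pan, the salt jar or the oil bottle.

Things in the scene. Friction and masses are not known exactly. Their poses are not given: they have to be found in the camera images.
- mill: Fixed white C-frame bench mill. Origin: underside of its foot, straight below the collar's vertical axis; z up, -x is the operator's side. Foot: x -170 to +130, y -220 to +90, top at z 30 (mm). Column 90 x 90 at y -170. Under the head it is open to -x, +x and +y. Control pod: x -160 to -75, y -205 to -95, top at z 60. A red mark on the head shows its -x side.
- head (a point): Centre of the motor head's top, on the collar's axis, 359 mm above the mill's origin, axes as the mill's. The head is an upright cylinder 142 mm in diameter, from 173 to 359 mm above the mill's origin; an arm 110 mm wide (x) joins it to the column at -y, 208 mm and more above the mill's origin.
- collar (a point): Centre of the lower face of the steel bayonet collar under the head, on its axis, 150 mm above the mill's origin, axes as the mill's. Outside 117 mm, bore 107 mm, but for three ledges (6 mm thick, bore 88 mm) with 40 degree entry gaps between. The beaker's lugs fit the gaps when the beaker's yaw is the mill's yaw minus 50 degrees. Side play 3 mm all round.
- gasket (a point): Centre of the gasket, on the axis 23.5 mm above collar, where the beaker's rim stops. With the rim there or up to 4 mm short of it, turn the beaker +50 degrees (anticlockwise seen from above: handle from the mill's +y/-x corner to its -x), to an end stop 1 to 2 degrees past the mill's yaw; then lower it: the lugs drop 7.5 mm from gasket to ledge, behind 2.5 mm bumps.
- beaker: Loose open steel beaker, about 0.32 kg, 80 mm outside, 72 mm inside, 90 mm high, floor 4 mm. Origin: centre of its underside; z up; handle along its own -x. Three lugs (20 mm wide, 6 mm thick, z 80 to 86, out to radius 49.5 mm) at 0, 120, 240 degrees from +x. Locked: same yaw as the mill, underside 76 mm above the mill's origin, hanging by its lugs.
- beaker_handle (a point): Grip point of the beaker's straight black handle: 150 mm from the beaker's axis along its -x, 48 mm above its underside; axes as the beaker's. The grip is a level bar 26 mm wide, 22 mm high, 90 to 195 mm out from the axis; a neck (16 wide, 12 mm high) joins it to the beaker.
- beaker_mid (a point): Point on the beaker's axis 40 mm above its underside, mid inside.
- lid: Loose blue plastic lid, 60 g, at first on the beaker. Origin: centre of the underside of its plug; z up. Plug 66 mm in diameter, 8 mm high; disc 84 mm in diameter, z 8 to 13; knob on top. On the beaker its origin is 82 mm above the beaker's underside; laid down it stands on its plug.
- lid_knob (a point): On the lid's axis, 30 mm above the lid's origin: the knob is an upright cylinder 28 mm in diameter, from 13 to 39 mm above the lid's origin.
- start (a joint): Travel of the start button: 0 up, 0.006 m fully down; spring, about 5 N when fully down.
- start_top (a point): Centre of the top face of the green start button, 28 mm in diameter, on the control pod; press straight down.
- board: Fixed red cutting board, 280 (x) x 250 (y) x 20 mm; origin centre of its underside.
- nutmeg0: Loose whole nutmeg, light brown, egg-shaped, 30 mm long (its x axis) and 24 mm thick, 11 g; origin at its centre; it hardly rolls. 5 to 7 of the seven spices are present (None when absent).
- nutmeg1: Loose whole nutmeg, light brown, egg-shaped, 30 mm long (its x axis) and 24 mm thick, 11 g; origin at its centre; it hardly rolls. 5 to 7 of the seven spices are present (None when absent).
- nutmeg2: Loose whole nutmeg, light brown, egg-shaped, 30 mm long (its x axis) and 24 mm thick, 11 g; origin at its centre; it hardly rolls. 5 to 7 of the seven spices are present (None when absent).
- nutmeg3: Loose whole nutmeg, light brown, egg-shaped, 30 mm long (its x axis) and 24 mm thick, 11 g; origin at its centre; it hardly rolls. 5 to 7 of the seven spices are present (None when absent).
- cassia0: Loose cassia (cinnamon) stick, dark brown double roll, 50 mm long (its x axis), 21 mm wide (y), 11 mm thick (z), 10 g; origin at its centre. May be absent (None).
- cassia1: Loose cassia (cinnamon) stick, dark brown double roll, 50 mm long (its x axis), 21 mm wide (y), 11 mm thick (z), 10 g; origin at its centre. May be absent (None).
- cassia2: Loose cassia (cinnamon) stick, dark brown double roll, 50 mm long (its x axis), 21 mm wide (y), 11 mm thick (z), 10 g; origin at its centre. May be absent (None).
- pan: Bystander: lidded steel gastronorm pan 124 x 192 mm at the rim, 65 mm high (86 with its handle), origin centre of underside. Leave alone.
- saltjar: Bystander: clear salt jar, 64 mm in diameter, 85 mm high, origin centre of underside. Leave alone.
- oil: Bystander: green oil bottle, 62 mm in diameter, 170 mm high, origin centre of underside. Leave alone.
Not all that is in view belongs to the job. What is shaped like the cassia1 but white is not meant.

How it is judged:
By the outcome, as a careful person would: the job done as asked, in the order asked, and still so for the second after the job is handed in, with the robot touching nothing.
Of nutmeg0, nutmeg1, nutmeg2, nutmeg3, cassia0, cassia1, cassia2 only 5 to 7 are there at a start; the rules pass over those that are not, and their reading is None.
At some moment in a run one of nutmeg0, nutmeg1, nutmeg2, nutmeg3, cassia0, cassia1, cassia2, beaker may be knocked a few centimetres aside while the robot is not near it.
It also fails if it takes over 210 s, if anything falls off the work surface, if the arm or the gripper's body presses on something with over 40 N, if the wrist force passes 120 N, or if a joint passes its speed limit or range.

### The arm

A 7-joint arm with a two-finger parallel gripper is mounted at the origin on the work surface. World frame = base frame: x ahead of the robot, y to its left, z up, the work surface at z = 0. Lengths are in m, angles in rad, forces in N, time in s.
With the tool pointing down it reaches from about 0.425 to 1.025 m from the base axis. Payload 3.6 kg.
Tool frame: the origin (TCP) lies between the finger pads; the fingertips stand 8 mm ahead of it and the grasp point (between the pads) lies 11 mm behind it; z points along the fingers, y is the line along which they close (so a half turn about z gives the same grasp; the last joint's range is limited). The gripper opens to 85 mm and grips with 20 to 120 N. Pads are 22 mm wide; open, the fingers measure 114 mm over their backs; the gripper's body (76 mm by 85 mm) begins 54 mm behind the grasp point. The pads swing forward as they close: fully open they stand 13 mm farther back than shut.
Start: joints at [-1.425, 0.591, 0.048, 1.609, -0.033, 0.943, -0.034], TCP at [0.171, 0.704, 0.239] pointing down, gripper open.
Joint ranges: [-2.69, 2.69], [-0.47, 2.24], [-1.27, 1.36], [0.19, 2.51], [-1.53, 4.68], [0.08, 2.07], [-3.09, 3.09]. Speed limits (rad/s): [2.57, 2.57, 3.14, 3.14, 3.14, 3.14, 3.14].

### API

Orientations are given as a rotation vector (axis times angle).
In Python, from rig import env, solve_ik, sense, eyes, nets gives the robot as it stands. The module is installed in compiled form; this text tells all that it offers. Calls block until the motion is done:
- env.reach(position, orientation): joint-space move of the TCP to a pose.
- env.move_l(position, attitude=None, max_speed=0.15, contact_N=None): straight line of the TCP; attitude=None keeps the orientation; max_speed is the mean speed in m/s. With contact_N (N) it stops when the force on the tool has changed by that much, and returns True; else False.
- env.movej(angles): joint-space move.
- env.ungrasp() and env.gripper_close(strength=None): open the fingers fully, or close them until they stop; strength is the grip in N (None keeps the last).
- env.dwell(seconds).
- solve_ik(position, orientation): joint angles nearest the present ones, or None.
- sense(): the state.
- eyes.get_image(name): name is "side" or "top"; returns a dict with "pixels" (480x640x3 uint8, red, green, blue), "camera_matrix" (3x3 intrinsics, pixels), "k1" (the pictures are not rectified: a ray, as slopes to the right and down, at radius r is drawn at 1 + k1 r^2 times it, then the intrinsics apply), "view" (4x4, takes a point from world to camera coordinates). Camera axes: x right, y up, looking along -z (the intrinsics and any distortion apply to the point x, -y, -z); pixel columns grow to the right and rows downward; lengths in m; the calibration is good to about 2 mm. A picture is of the moment at which its call begins. There is no depth.
A pose or a line that the arm cannot do raises env.IKError and nothing moves.
- env.sign_off(): hands the job in; it is judged then, once.
Trained networks look in the newest picture that a camera, given by its name, has taken for a name from the list of things; names that differ only in an ending like _2 or _b are one class to them, and where a whole thing is asked for, a point or a joint stands for the part that bears it (a point fixed in the world has none). Each returns a list of dicts, best first, with "score" (0 to 1); they miss things now and then, are a little off and sometimes report something else, mostly with a low value. They report only what shows in the picture. A call takes as long as a camera call. They do not tell look-alikes from the thing itself.
- nets.trace(camera, label): "mask" (480x640 bool, what is visible of it) and "bbox" ([centre column, centre row, width, height] in pixels, round what is visible of it).
- nets.pinpoint(camera, label): "location" ([column, row] in pixels: a listed point, or the origin of a listed thing).
The state is a dict: "clock": time; "q": joint angles; "qvel": joint speeds; "effort": joint torques, N m; "eef_pos": TCP position; "tool_rot": TCP orientation; "wrist_force": force on the tool from outside, world axes, zero at the start; "torque": the same for the moment, N m; "width": finger opening in m; "gripper_force": force on a finger pad.
Only numpy, scipy, OpenCV 4.12 (cv2) and the standard library are available. Lean on these libraries where they do the work, as an engineer would, in place of code of your own. Each camera call takes 0.05 s, during which the arm holds its last target. There are 200 camera calls.

## Working session

There is one attempt and no reset: what is moved stays moved. The work goes in short steps, each a Python script; the robot and the scene stay as the last script left them, time stands still between calls to the robot, and variables do not carry over. Pictures are saved under pics/ and viewed, at most 16 in all, crops included, and the job is handed in when it is done.

```bash
mkdir -p pics; cat > h.py <<'E'
import numpy as np, cv2
from scipy.spatial.transform import Rotation as R
from scipy.optimize import least_squares
from rig import env, solve_ik, sense, eyes, nets
def shot(n,save=None):
    im=eyes.get_image(n)
    if save: cv2.imwrite(save,np.ascontiguousarray(im["pixels"][:,:,::-1]))
    return im
def proj(im,P):
    P=np.atleast_2d(P); V=np.array(im["view"]);K=np.array(im["camera_matrix"])
    c=P@V[:3,:3].T+V[:3,3]; s=np.c_[c[:,0],-c[:,1]]/(-c[:,2:3]); r2=(s**2).sum(1,keepdims=True)
    s=s*(1+im["k1"]*r2); return s@K[:2,:2].T+K[:2,2]
def ray(im,px):
    V=np.array(im["view"]);K=np.array(im["camera_matrix"])
    d=np.linalg.solve(K,[px[0],px[1],1])[:2]; s=d.copy()
    for _ in range(20): s=d/(1+im["k1"]*(s@s))
    v=V[:3,:3].T@np.array([s[0],-s[1],-1]); o=-V[:3,:3].T@V[:3,3]
    return o,v/np.linalg.norm(v)
def atz(im,px,z):
    o,v=ray(im,px); return o+v*(z-o[2])/v[2]
def tri(obs):
    A=np.zeros((3,3));b=np.zeros(3)
    for im,px in obs:
        o,v=ray(im,px);M=np.eye(3)-np.outer(v,v);A+=M;b+=M@o
    p=np.linalg.solve(A,b); res=[np.linalg.norm(proj(im,p)[0]-px) for im,px in obs]
    return p,res
def down(yaw):  # tool z down, tool y axis along world angle yaw
    y=np.array([np.cos(yaw),np.sin(yaw),0]);z=np.array([0,0,-1.]);x=np.cross(y,z)
    return R.from_matrix(np.c_[x,y,z]).as_rotvec()
E
cat > s1.py <<'E'
from h import *
ims={c:shot(c,f"pics/{c}0.png") for c in("side","top")}
for c,im in ims.items():
    V=np.array(im["view"]);print(c,"cam at",-V[:3,:3].T@V[:3,3],"look",-V[2,:3],"k1",im["k1"],"f",im["camera_matrix"][0][0])
for l in "head collar gasket beaker beaker_handle beaker_mid lid lid_knob start_top mill board nutmeg0 cassia0 pan saltjar oil".split():
    for c in ims:
        print(l,c,[(np.round(d["location"]).astype(int).tolist(),round(float(d["score"]),2)) for d in nets.pinpoint(c,l)][:9])
s=sense();print(s["clock"],s["eef_pos"],s["tool_rot"],s["width"])
E
python3 s1.py
```

```text
side cam at [0.30458742 0.9406942  1.05768067] look [ 0.2173369  -0.72264854 -0.65615833] k1 -0.03583160123220073 f 507.97083815551974
top cam at [0.42948682 0.01398994 1.40072132] look [ 0.10370804  0.00798546 -0.99457573] k1 -0.04380797879814056 f 490.41117788120897
head side [([329, 138], 0.95)]
head top [([450, 201], 0.61), ([306, 211], 0.26)]
collar side [([332, 198], 0.56)]
collar top [([181, 278], 0.6), ([305, 172], 0.43)]
gasket side [([328, 191], 0.73), ([294, 272], 0.25)]
gasket top []
beaker side [([294, 303], 0.9)]
beaker top [([312, 222], 0.59)]
beaker_handle side [([348, 300], 0.81)]
beaker_handle top [([313, 272], 0.7)]
beaker_mid side [([294, 289], 0.68), ([259, 369], 0.31), ([347, 302], 0.23)]
beaker_mid top [([313, 219], 0.59)]
lid side [([294, 282], 0.55)]
lid top [([314, 215], 0.67)]
lid_knob side [([294, 271], 0.8), ([295, 292], 0.27)]
lid_knob top [([310, 213], 0.9)]
start_top side [([368, 190], 0.56), ([334, 238], 0.21)]
start_top top [([484, 250], 0.49)]
mill side [([332, 240], 0.81)]
mill top [([418, 223], 0.85)]
board side [([291, 409], 0.69)]
board top [([206, 252], 0.58)]
nutmeg0 side [([246, 408], 0.58), ([257, 370], 0.56), ([316, 429], 0.49)]
nutmeg0 top [([185, 224], 0.42), ([183, 278], 0.42), ([218, 218], 0.39)]
cassia0 side [([305, 373], 0.73), ([387, 389], 0.62), ([291, 400], 0.6), ([337, 393], 0.45), ([381, 434], 0.45), ([330, 237], 0.43)]
cassia0 top [([218, 285], 0.72), ([242, 328], 0.61), ([229, 253], 0.55), ([208, 254], 0.47), ([202, 328], 0.47), ([181, 279], 0.4)]
pan side [([242, 296], 0.83)]
pan top [([305, 174], 0.8)]
saltjar side [([267, 257], 0.86)]
saltjar top [([362, 169], 0.58)]
oil side [([219, 354], 0.73), ([293, 291], 0.31), ([293, 302], 0.15)]
oil top [([238, 173], 0.62)]
1.7 [0.17145895 0.70444887 0.23928449] [-3.74088154e-01 -3.11922562e+00 -1.53139759e-05] 0.08516920599142874
```

View pics/side0.png

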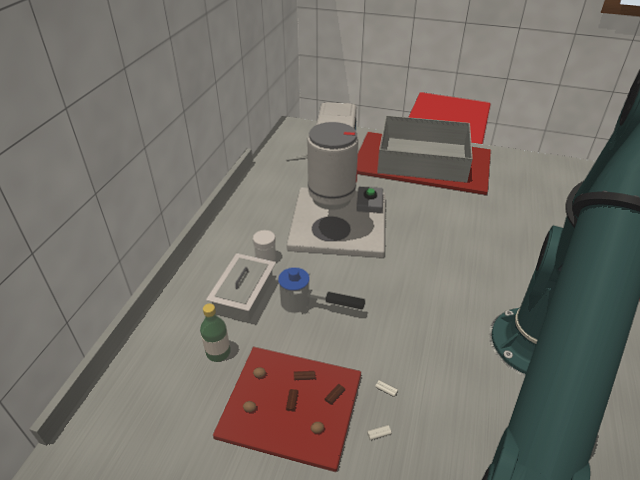

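View pics/top0.png

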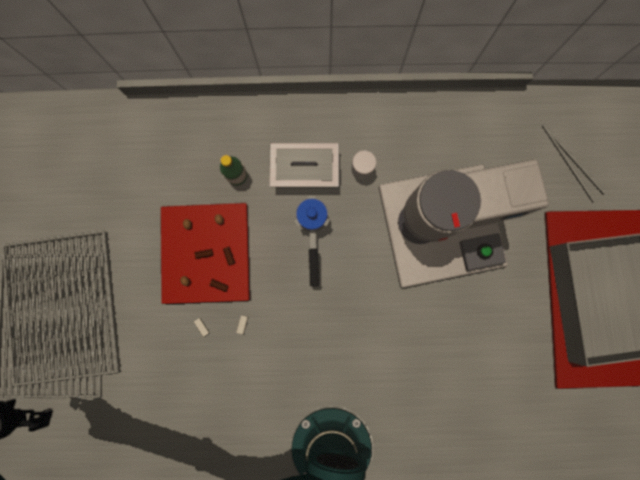

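The pictures show the lidded beaker (side 294,290; top 312,215) with its handle towards the robot. Three nutmegs and three cassia sticks are on the red board, two white decoys are off it, and the mill is at (top 448,200) with its red mark towards the lower right. Next I compute the positions.

```bash
cat >> h.py <<'E'
def pin(im,c,l,n=1):
    return [d["location"] for d in nets.pinpoint(c,l)[:n]]
def spices(im,c="top"):
    """centroid + axis angle from masks on board, heights assumed"""
    out=[]
    for l,z in(("nutmeg0",.032),("cassia0",.0255)):
        for d in nets.trace(c,l):
            m=d["mask"].astype(np.uint8)
            if m.sum()<15: continue
            mean=im["pixels"][d["mask"]].mean(0)
            ys,xs=np.nonzero(m); P=np.array([atz(im,(x,y),z)[:2] for x,y in zip(xs,ys)])
            ce=P.mean(0); w,v=np.linalg.eigh(np.cov((P-ce).T)); a=np.arctan2(v[1,1],v[0,1])
            out.append((l[:-1],float(d["score"]),ce,a,4*np.sqrt(w),mean))
    return out
E
cat > s2.py <<'E'
from h import *
np.set_printoptions(precision=4,suppress=True)
T=shot("top");S=shot("side")
for l in "head beaker_handle lid_knob start_top mill pan saltjar oil board".split():
    a,b=pin(T,"top",l),pin(S,"side",l)
    if a and b: print(l,*tri([(T,a[0]),(S,b[0])]))
for c,I in(("top",T),("side",S)):
    print(c)
    for l,z in(("head",.359),("beaker_handle",.048),("lid_knob",.112),("start_top",.066),("mill",0)):
        a=pin(I,c,l)
        if a: print(l,atz(I,a[0],z))
    for s in spices(I,c): print(s)
# red mark
for c,I in(("top",T),("side",S)):
    h=cv2.cvtColor(I["pixels"],cv2.COLOR_RGB2HSV);m=((h[...,0]<6)|(h[...,0]>174))&(h[...,1]>150)&(h[...,2]>60)
    b=np.zeros_like(m); 
    if c=="top": b[195:240,430:475]=1
    else: b[122:145,300:360]=1
    ys,xs=np.nonzero(m&b); print("mark",c,len(xs),xs.mean(),ys.mean(),atz(I,(xs.mean(),ys.mean()),.360))
    g=(h[...,0]>45)&(h[...,0]<80)&(h[...,1]>120)
    b[:]=0
    if c=="top": b[235:265,465:505]=1
    else: b[180:205,355:385]=1
    ys,xs=np.nonzero(g&b); print("green",c,len(xs),atz(I,(xs.mean(),ys.mean()),.066),(xs.mean(),ys.mean()))
E
python3 s2.py
```

```text
head [ 0.6225 -0.2562  0.3656] [np.float64(0.497365162921066), np.float64(0.3892575466849346)]
beaker_handle [0.4918 0.044  0.058 ] [np.float64(0.18658624148643066), np.float64(0.19304296818417294)]
lid_knob [0.6411 0.043  0.1175] [np.float64(1.3761710372197895), np.float64(1.380715359641726)]
start_top [ 0.5455 -0.2105  0.2429] [np.float64(18.99547639887183), np.float64(16.16798011264656)]
mill [ 0.6189 -0.2529  0.0132] [np.float64(2.4988380196078452), np.float64(2.242234805459453)]
pan [0.7854 0.062  0.0147] [np.float64(0.9849725564470659), np.float64(1.011670591397735)]
saltjar [ 0.7794 -0.0967  0.0044] [np.float64(0.10248168405045854), np.float64(0.09775208970211295)]
oil [ 0.776   0.2546 -0.0113] [np.float64(2.4367541410090063), np.float64(2.783498209851835)]
board [0.5541 0.3512 0.002 ] [np.float64(1.0710639615067685), np.float64(1.3281571221910735)]
top
head [ 0.6226 -0.2581  0.359 ]
beaker_handle [0.4928 0.0443 0.048 ]
lid_knob [0.6456 0.0438 0.112 ]
start_top [ 0.6155 -0.2418  0.066 ]
mill [ 0.6136 -0.2566  0.    ]
('nutmeg', 0.45, array([0.6329, 0.3981]), np.float64(-2.6160
[... 1361 characters left out ...]
([0.3382, 0.3713]), np.float64(-2.5788620737484114), array([0.0234, 0.0588]), array([182.7391, 175.4783, 158.9517]))
('cassia', 0.56, array([0.5401, 0.2788]), np.float64(-2.818279408066773), array([0.0267, 0.055 ]), array([81.4675, 52.2663, 41.6036]))
('cassia', 0.44, array([0.4588, 0.3077]), np.float64(1.194553051929611), array([0.0242, 0.058 ]), array([79.2881, 49.1412, 38.8305]))
mark top 80 455.3125 219.65 [ 0.5798 -0.2711  0.36  ]
green top 83 [ 0.5351 -0.4322  0.066 ] (np.float64(486.09638554216866), np.float64(250.63855421686748))
mark side 20 349.0 133.25 [ 0.5835 -0.2887  0.36  ]
green side 23 [ 0.5381 -0.449   0.066 ] (np.float64(370.39130434782606), np.float64(190.56521739130434))
```

```bash
cat >> h.py <<'E'
from scipy.optimize import minimize
from scipy.ndimage import map_coordinates
def circ(r,z,n=90,c=(0,0)):
    t=np.linspace(0,2*np.pi,n,endpoint=False); return np.c_[c[0]+r*np.cos(t),c[1]+r*np.sin(t),0*t+z]
def poly(pts,z,n=40):
    o=[]
    for a,b in zip(pts[:-1],pts[1:]):
        t=np.linspace(.02,.98,n)[:,None]; o.append(np.c_[(1-t)*a+t*np.array(b),np.full(n,z)])
    return o
MILL=[circ(.071,.359)]+poly(np.array([(.13,.09),(-.17,.09),(-.17,-.22),(.13,-.22),(.13,.09)]),.03,60)
BEAK=poly(np.array([(-.09,.013),(-.195,.013),(-.195,-.013),(-.09,-.013)]),.055)
LID=[circ(.042,.095)]
def place(c,p):
    C,s=np.cos(p[2]),np.sin(p[2]); M=np.array([[C,-s,0],[s,C,0],[0,0,1]]); return c@M.T+[p[0],p[1],p[3] if len(p)>3 else 0]
def fit(ims,model,p0,sig=1.2,fixyaw=False,step=(.006,.006,.06)):
    G=[]
    for im in ims:
        g=cv2.GaussianBlur(im["pixels"].astype(np.float32),(0,0),sig)
        G.append((cv2.Sobel(g,cv2.CV_32F,1,0),cv2.Sobel(g,cv2.CV_32F,0,1)))
    def cost(p):
        if fixyaw: p=[p[0],p[1],p0[2]]
        s=0
        for im,(gx,gy) in zip(ims,G):
            for c in model:
                q=proj(im,place(c,p)); t=np.gradient(q,axis=0); n=np.c_[-t[:,1],t[:,0]]/(np.linalg.norm(t,axis=1,keepdims=True)+1e-9)
                v=0
                for k in range(3):
                    f=lambda A:map_coordinates(A[...,k],[q[:,1],q[:,0]],order=1)
                    v=v+np.abs(f(gx)*n[:,0]+f(gy)*n[:,1])
                s+=np.minimum(v,400).sum()
        return -s
    best=None
    for a in(-1,0,1):
        for b in(-1,0,1):
            for y in((0,) if fixyaw else(-1,0,1)):
                q=np.array(p0[:3])+np.array([a,b,y])*step
                sx=np.vstack([q]+[q+np.eye(3)[i]*step[i]*.6 for i in range(3)])
                r=minimize(cost,q,method="Nelder-Mead",options=dict(initial_simplex=sx,xatol=1e-5,fatol=1))
                if best is None or r.fun<best.fun: best=r
    return best.x
def draw(img,im,model,p,col=(0,255,255),k=4,off=(0,0)):
    for c in model:
        for u,v in proj(im,place(c,p)): 
            cv2.circle(img,(int((u-off[0]+.5)*k),int((v-off[1]+.5)*k)),1,col,-1)
E
cat > s3.py <<'E'
from h import *
np.set_printoptions(precision=4,suppress=True)
T=shot("top");S=shot("side")
m={}
for n,ims in(("T",[T]),("S",[S]),("TS",[T,S])):
    m[n]=fit(ims,MILL,[.622,-.26,.2]); b=fit(ims,BEAK,[.643,.043,0.0]); l=fit(ims,LID,[.643,.043,0],fixyaw=True)
    print(n,"mill",m[n],"beaker",b,"lid",l[:2])
im1=cv2.resize(np.ascontiguousarray(T["pixels"][150:300,280:520,::-1]),None,fx=3.3,fy=3.3)
draw(im1,T,MILL,m["TS"],k=3.3,off=(280,150));draw(im1,T,BEAK+LID,b,k=3.3,off=(280,150))
im2=cv2.resize(np.ascontiguousarray(S["pixels"][120:320,240:400,::-1]),None,fx=3,fy=3)
draw(im2,S,MILL,m["TS"],k=3,off=(240,120));draw(im2,S,BEAK+LID,b,k=3,off=(240,120))
cv2.imwrite("pics/a.png",im1);cv2.imwrite("pics/b.png",im2)
E
python3 s3.py
```

```text
T mill [ 0.6179 -0.2619  0.181 ] beaker [0.6351 0.0436 0.0365] lid [0.643  0.0432]
S mill [ 0.628  -0.2582  0.1934] beaker [0.6442 0.0459 0.0164] lid [0.6432 0.0435]
TS mill [ 0.626  -0.2597  0.1778] beaker [0.642  0.0412 0.0142] lid [0.6431 0.0433]
```

View pics/a.png

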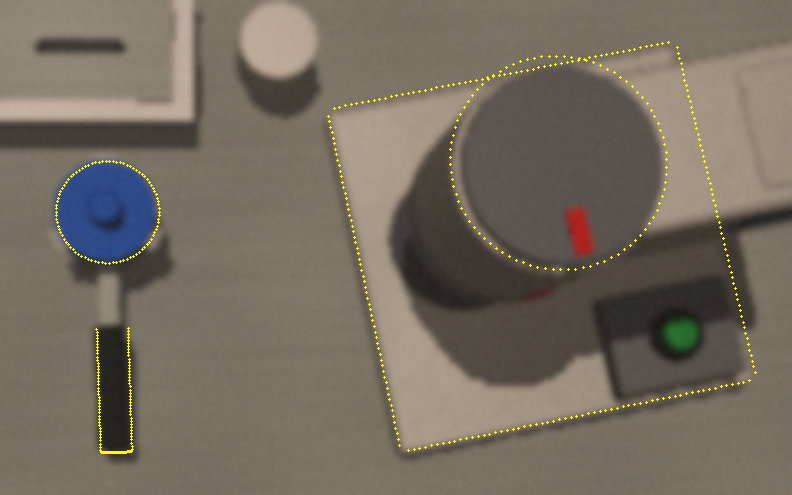

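View pics/b.png

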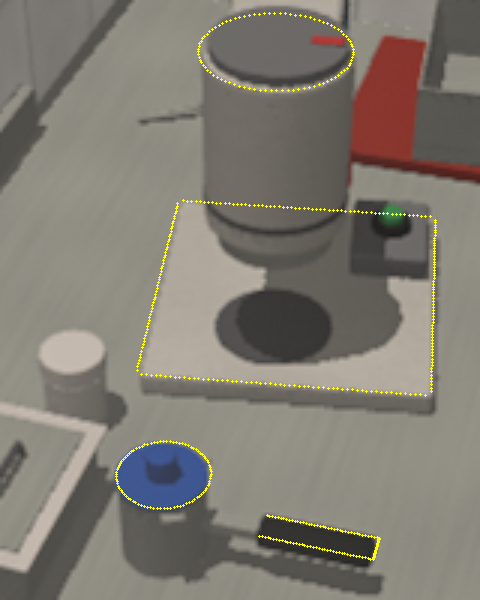

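The overlay shows that the foot outline and lid ring fit well, at top-crop foot corners (330,110), (402,450) and (750,380). The head's top face is bevelled and smaller than my circle, so I refit without it and start on the lid.

```bash
cat > s4.py <<'E'
from h import *
np.set_printoptions(precision=4,suppress=True)
T=shot("top");S=shot("side")
for n,ims in(("T",[T]),("S",[S]),("TS",[T,S])):
    print(n,fit(ims,MILL[1:],[.624,-.26,.18],step=(.003,.003,.03)),[fit(ims,[circ(r,.359)],[.624,-.26,.18],fixyaw=True)[:2] for r in (.064,.066,.068)])
l=fit([T,S],LID,[.643,.043,0],fixyaw=True); print(l)
P=np.array([l[0],l[1],.112])
o=down(np.pi/2)
print(solve_ik([P[0],P[1],.123],o) is not None)
env.reach([P[0],P[1],.22],o)
env.move_l([P[0],P[1],.107],o)   # grasp pt 11mm behind TCP -> z .118, tips at .099
env.gripper_close(40); s=sense(); print(s["width"],s["gripper_force"],s["clock"],s["wrist_force"])
env.move_l([P[0],P[1],.20]); print(sense()["width"],sense()["wrist_force"])
T=shot("top","pics/c.png");S=shot("side"); 
print(nets.pinpoint("top","beaker")[:1], nets.pinpoint("side","beaker")[:1])
E
python3 s4.py
```

```text
T [ 0.6254 -0.2617  0.1755] [array([ 0.626 , -0.2632]), array([ 0.6234, -0.262 ]), array([ 0.6206, -0.2578])]
S [ 0.6277 -0.2568  0.1935] [array([ 0.6222, -0.261 ]), array([ 0.6236, -0.2658]), array([ 0.6243, -0.2692])]
TS [ 0.6259 -0.2605  0.1743] [array([ 0.6246, -0.2624]), array([ 0.6234, -0.2624]), array([ 0.6229, -0.2636])]
[ 0.6431  0.0433 -0.0034]
True
0.02692956268678692 39.26814258098602 7.9333 [-1.315  -0.3194  4.7908]
0.026564340188751652 [ 0.3719  0.207  -0.4641]
[] [{'location': [293.9, 301.1], 'score': 0.79}]
```

```bash
cat > s5.py <<'E'
from h import *
np.set_printoptions(precision=4,suppress=True)
o=down(np.pi/2)
env.reach([.50,-.06,.12],o)
env.move_l([.50,-.06,.035],max_speed=.12)
print(env.move_l([.50,-.06,.021],max_speed=.03,contact_N=4),sense()["eef_pos"])
env.ungrasp(); env.move_l([.50,-.06,.12])
env.reach([.52,.15,.25],o)
T=shot("top","pics/d.png");S=shot("side","pics/d2.png")
for c,I in(("top",T),("side",S)):
    for s in spices(I,c): print(c,s[0],round(s[1],2),s[2],round(float(s[3])%np.pi,2),s[4],s[5].astype(int))
for l in("nutmeg0","cassia0"): print(l,[(atz(S,p["location"],.032)[:2],round(p["score"],2)) for p in nets.pinpoint("side",l)],[(atz(T,p["location"],.032)[:2],round(p["score"],2)) for p in nets.pinpoint("top",l)])
RIM=[circ(.040,.09),circ(.036,.09)]
for n,i in(("T",[T]),("S",[S]),("TS",[T,S])): print("rim",n,fit(i,RIM,[.643,.043,0],fixyaw=True)[:2])
print(fit([T,S],BEAK,[.643,.043,0.015]),sense()["clock"])
w=np.hstack([T["pixels"][140:320,130:430],S["pixels"][240:460,200:410][:180]])[:,:,::-1]
cv2.imwrite("pics/e.png",cv2.resize(np.ascontiguousarray(w),(800,282)))
E
python3 s5.py
```

```text
True [ 0.5006 -0.06    0.0249]
top nutmeg 0.54 [0.7934 0.0633] 1.58 [0.1524 0.2224] [166 153 137]
top nutmeg 0.52 [0.4712 0.4034] 0.57 [0.0245 0.0308] [105  61  34]
top nutmeg 0.39 [0.6324 0.3984] 0.52 [0.0242 0.0314] [105  62  35]
top nutmeg 0.39 [0.5547 0.3797] 2.9 [0.2275 0.3451] [146  40  27]
top cassia 0.7 [0.3416 0.3587] 0.6 [0.0244 0.057 ] [183 168 144]
top cassia 0.58 [0.547  0.3517] 1.74 [0.0242 0.0597] [75 30 17]
side nutmeg 0.63 [0.6304 0.397 ] 2.68 [0.0257 0.028 ] [121  94  70]
side nutmeg 0.54 [ 0.6279 -0.4157] 1.88 [0.3696 1.1376] [142 137 128]
side cassia 0.78 [0.5451 0.3544] 1.76 [0.0245 0.0589] [83 48 37]
side cassia 0.68 [0.5401 0.2786] 0.34 [0.0267 0.0571] [87 55 44]
side cassia 0.65 [0.458  0.3079] 1.18 [0.025  0.0608] [82 51 40]
side cassia 0.65 [0.3404 0.3727] 0.56 [0.0229 0.0572] [196 188 170]
side cassia 0.62 [0.3444 0.2592] 2.85 [0.0258 0.0573] [196 189 171]
side cassia 0.62 [ 0.5005 -0.045 ] 1.36 [0.0818 0.0858] [ 62  87 143]
nutmeg0 [(array([0.644 , 0.3051]), 0.64), (array([0.4701, 0.4101]), 0.5), (array([0.6294, 0.4006]), 0.41)] [(array([0.478 , 0.4053]), 0.61), (array([0.6373, 0.4056]), 0.43), (array([0.6422, 0.3012]), 0.38)]
cassia0 [(array([0.5435, 0.3524]), 0.74), (array([0.5376, 0.2698]), 0.66), (array([0.3421, 0.3781]), 0.62), (array([0.3403, 0.2629]), 0.57), (array([0.4507, 0.3111]), 0.45)] [(array([0.5411, 0.3417]), 0.67), (array([0.4564, 0.3077]), 0.65), (array([0.3412, 0.3605]), 0.43)]
rim T [0.6413 0.0427]
rim S [0.6417 0.0433]
rim TS [0.6413 0.0429]
[0.6436 0.0394 0.0046] 13.825
```

View pics/e.png

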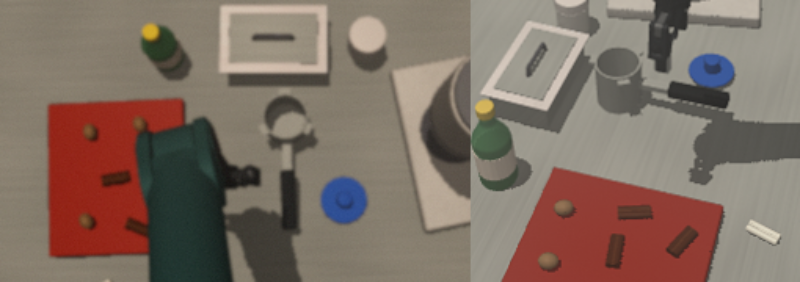

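The picture shows the lid flat, knob up, at crop (343,198), the beaker open and the spices undisturbed. Next come the spices, cassia first.

```bash
cat >> h.py <<'E'
np.set_printoptions(precision=4,suppress=True)
RIM=[circ(.040,.09),circ(.036,.09)]
BC=np.array([.554,.351])
def onboard(p): return abs(p[0]-BC[0])<.15 and abs(p[1]-BC[1])<.165
def find():
    """merged spice list from both cameras: [kind, xy, axis angle, n, anis]"""
    T=shot("top");S=shot("side"); out=[]
    for c,I in(("top",T),("side",S)):
        for k,sc,p,a,w,col in spices(I,c):
            if not onboard(p) or w[1]>.075 or w[1]<.015 or col[2]>95 : continue
            k="nutmeg" if w[1]<.045 else "cassia"
            for o in out:
                if np.linalg.norm(o[1]/o[3]-p)<.02:
                    o[1]=o[1]+p;o[2]+=np.exp(2j*a);o[3]+=1;break
            else: out.append([k,p.copy(),np.exp(2j*a),1])
    return T,S,[(k,p/n,np.angle(z)/2,n) for k,p,z,n in out]
def best_yaw(p,yaw):
    q0=np.array(sense()["q"]);b=None
    for y in(yaw,yaw+np.pi,yaw-np.pi):
        q=solve_ik(p,down(y))
        if q is None: continue
        c=np.abs(np.array(q)-q0).max()
        if b is None or c<b[0]: b=(c,y)
    return b[1]
def fetch(k,p,a,bk):
    zc=.030
    y=best_yaw([p[0],p[1],.12],a+np.pi/2); o=down(y)
    env.reach([p[0],p[1],.12],o); env.move_l([p[0],p[1],zc+.02],max_speed=.2)
    hit=env.move_l([p[0],p[1],zc],max_speed=.05,contact_N=6)
    z=sense()["eef_pos"][2]
    env.gripper_close(30); w=sense()["width"]
    env.move_l([p[0],p[1],.16],max_speed=.2); w2=sense()["width"]
    print(k,p,"hit",hit,round(z,4),"w",round(w,4),round(w2,4))
    if w2<.006: env.ungrasp(); return False
    y2=best_yaw([bk[0],bk[1],.16],y)
    env.reach([bk[0],bk[1],.16],down(y2)); env.move_l([bk[0],bk[1],.115],max_speed=.15); env.dwell(.2)
    env.ungrasp(); env.move_l([bk[0],bk[1],.17],max_speed=.25); return True
E
cat > s6.py <<'E'
from h import *
bk=[.6415,.043]
for i,tgt in enumerate([(.546,.352),(.541,.279)]):
    if i==0:
        env.reach([.60,.043,.22],down(np.pi/2))
    T,S,L=find()
    for x in L: print("   ",x)
    c=[x for x in L if np.linalg.norm(x[1]-tgt)<.04]
    if not c: print("none");break
    fetch(*c[0][:3],bk)
T,S,L=find(); [print(x) for x in L]; print(sense()["clock"],fit([T,S],RIM,[*bk,0],fixyaw=True)[:2])
w=np.hstack([T["pixels"][140:320,130:430],S["pixels"][240:460,200:410][:180]])[:,:,::-1]
cv2.imwrite("pics/f.png",cv2.resize(np.ascontiguousarray(w),(800,282)))
E
python3 s6.py
```

```text
('nutmeg', array([0.4711, 0.403 ]), np.float64(0.7962794115137649), 2)
    ('cassia', array([0.4579, 0.3084]), np.float64(1.1808546319329518), 2)
    ('cassia', array([0.5422, 0.2796]), np.float64(0.29593643613038323), 2)
    ('cassia', array([0.546 , 0.3519]), np.float64(-1.3939076614874322), 2)
    ('nutmeg', array([0.6428, 0.3048]), np.float64(-0.17733225267489827), 1)
    ('nutmeg', array([0.6327, 0.3971]), np.float64(-0.22589658528637513), 1)
cassia [0.546  0.3519] hit False 0.0298 w 0.02 0.0198
    ('nutmeg', array([0.6311, 0.3977]), np.float64(0.09039129619193488), 2)
    ('nutmeg', array([0.644 , 0.3062]), np.float64(0.06113601721754037), 2)
    ('nutmeg', array([0.4709, 0.4028]), np.float64(0.5430306280811791), 1)
    ('cassia', array([0.5398, 0.2784]), np.float64(0.3340833389432821), 2)
    ('cassia', array([0.4571, 0.3063]), np.float64(1.1665127220069473), 1)
cassia [0.5398 0.2784] hit False 0.0298 w 0.0202 0.0201
('nutmeg', array([0.4703, 0.403 ]), np.float64(0.8914864710050295), 2)
('nutmeg', array([0.6436, 0.3062]), np.float64(-1.0946991705374065), 1)
('cassia', array([0.4584, 0.3081]), np.float64(1.2181550402144006), 1)
28.4167 [0.6497 0.0156]
```

View pics/f.png

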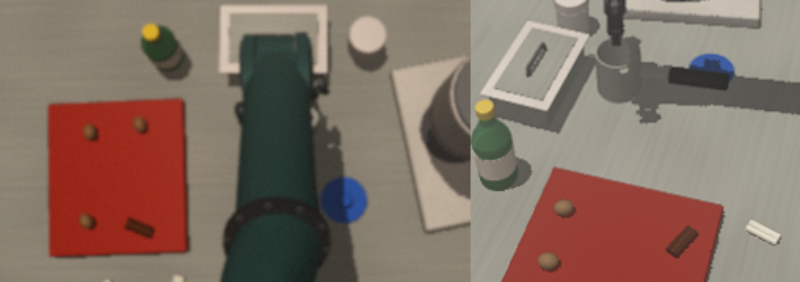

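Both sticks are gone from the board, and four spices remain (crop 90,131; 140,125; 87,221; 140,228). I continue, refitting the beaker rim before each drop.

```bash
cat > s7.py <<'E'
from h import *
import h
bk=np.array([.6415,.043])
def getbk():
    global bk
    T=shot("top");S=shot("side")
    a=fit([T,S],RIM,[*bk,0],fixyaw=True)[:2]; b=[atz(S,d["location"],.04)[:2] for d in nets.pinpoint("side","beaker_mid")[:1]]
    print("   bk",a,"net",b); return a
src=open("h.py").read()
for kind,tgt in(("cassia",(.458,.308)),("nutmeg",(.471,.403)),("nutmeg",(.644,.306)),("nutmeg",(.632,.398))):
    T,S,L=find()
    c=[x for x in L if np.linalg.norm(x[1]-tgt)<.03]
    if not c: T,S,L=find(); c=[x for x in L if np.linalg.norm(x[1]-tgt)<.03]
    if not c: print("none",tgt,L);break
    k,p,a,n=c[0]
    if k=="nutmeg": print("ang",a)
    y=best_yaw([p[0],p[1],.12],a+np.pi/2); o=down(y)
    env.reach([p[0],p[1],.12],o)
    nb=getbk()
    if np.linalg.norm(nb-[.6415,.043])>.006: print("beaker moved?"); break
    if not fetch(k,p,a,[.6415,.043]): break
env.reach([.52,.2,.3],down(np.pi/2))
T,S,L=find(); [print(x) for x in L]; print(sense()["clock"],getbk())
w=np.hstack([T["pixels"][140:320,130:430],S["pixels"][240:460,200:410][:180]])[:,:,::-1]
cv2.imwrite("pics/g.png",cv2.resize(np.ascontiguousarray(w),(800,282)))
E
python3 s7.py
```

```text
bk [0.6486 0.0181] net [array([0.6481, 0.0595])]
beaker moved?
('nutmeg', array([0.4711, 0.4032]), np.float64(1.053973371791117), 2)
('nutmeg', array([0.6309, 0.3965]), np.float64(-0.00497232159503559), 1)
('cassia', array([0.4577, 0.3082]), np.float64(1.2060917031802538), 1)
   bk [0.6489 0.0183] net [array([0.6547, 0.0207])]
31.2917 [0.6489 0.0183]
```

View pics/g.png

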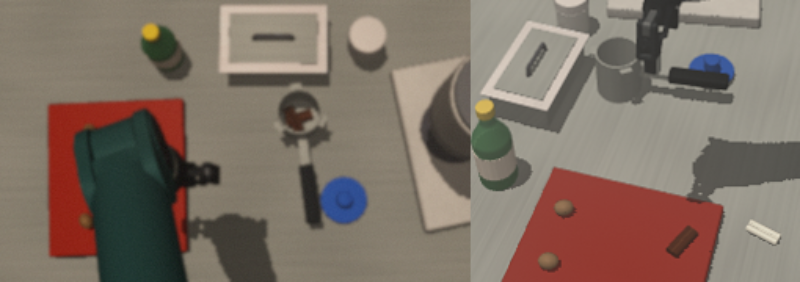

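The picture shows the beaker has been shifted about 25 mm to (0.649, 0.018), still upright with both sticks inside, at crop (300,117). I continue with the new position.

```bash
sed -i 's/^bk=np.array.*/bk=np.array([.649,.0185])/; s/nb-\[.6415,.043\]/nb-[.649,.0185]/; s/fetch(k,p,a,\[.6415,.043\])/fetch(k,p,a,nb)/; s#pics/g.png#pics/i.png#' s7.py; python3 s7.py
```

```text
bk [0.6488 0.0187] net [array([0.6535, 0.0175])]
cassia [0.4571 0.3076] hit False 0.0298 w 0.0202 0.02
ang 1.0232291367112205
   bk [0.6487 0.019 ] net [array([0.6563, 0.0211])]
nutmeg [0.4707 0.4031] hit False 0.0298 w 0.0275 0.0276
ang 0.9036835074634986
   bk [0.6491 0.0193] net [array([0.6593, 0.02  ])]
nutmeg [0.6436 0.3062] hit False 0.0298 w 0.0277 0.0276
ang -0.4418996788891196
   bk [0.6495 0.0204] net [array([0.65  , 0.0285])]
nutmeg [0.6305 0.397 ] hit False 0.0298 w 0.0295 0.0295
   bk [0.6494 0.02  ] net [array([0.6519, 0.0098])]
62.4917 [0.6494 0.02  ]
```

View pics/i.png

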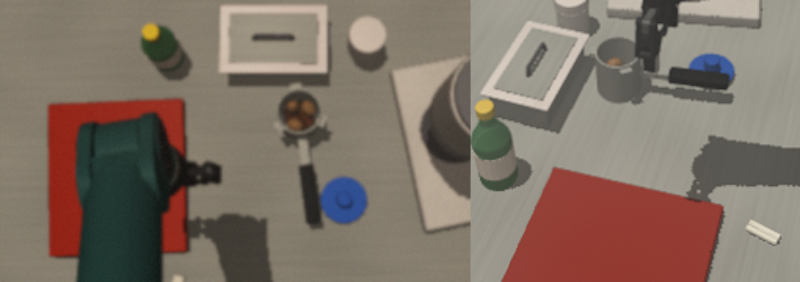

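The board is empty, and the nutmegs are well below the rim at crop (300,108). The lid is too close to the handle for the fingers, so I move it away first and then grip the handle.

```bash
cat > s8.py <<'E'
from h import *
T=shot("top");S=shot("side")
l=fit([T,S],[circ(.042,.013)],[.5005,-.06,0],fixyaw=True)[:2]; print("lid",l)
o=down(best_yaw([l[0],l[1],.15],0)); 
env.reach([l[0],l[1],.15],o); env.move_l([l[0],l[1],.026],max_speed=.15)
env.gripper_close(40); print(sense()["width"]); 
env.move_l([l[0],l[1],.06]); env.move_l([.48,-.125,.06]); env.move_l([.48,-.125,.03]); print(env.move_l([.48,-.125,.021],max_speed=.03,contact_N=4),sense()["eef_pos"])
env.ungrasp(); env.move_l([.48,-.125,.15],max_speed=.25)
env.reach([.5,.2,.25],down(np.pi/2))
T=shot("top");S=shot("side")
r=fit([T,S],RIM,[.6494,.02,0],fixyaw=True)[:2]
for n,i in(("T",[T]),("S",[S]),("TS",[T,S])):
  print(n,fit(i,[*BEAK],[*r,.12],step=(.003,.003,.05)))
def w(I,a):return np.ascontiguousarray(I["pixels"])[a[0]:a[1],a[2]:a[3],::-1]
b=fit([T,S],[*BEAK,*RIM],[*r,.12],step=(.003,.003,.05));print("all",b,sense()["clock"])
A=cv2.resize(np.ascontiguousarray(w(T,(190,320,280,400))),None,fx=3.3,fy=3.3);draw(A,T,BEAK+RIM,b,k=3.3,off=(280,190))
B=cv2.resize(np.ascontiguousarray(w(S,(230,360,280,400))),None,fx=3.3,fy=3.3);draw(B,S,BEAK+RIM,b,k=3.3,off=(280,230))
cv2.imwrite("pics/j.png",np.hstack([A,B]))
E
python3 s8.py
```

```text
lid [ 0.4995 -0.0565]
0.026305254142727677
True [ 0.4807 -0.1246  0.0259]
T [0.6433 0.0166 0.1163]
S [0.6468 0.0325 0.1696]
TS [0.6492 0.0188 0.1048]
all [0.6495 0.02   0.1127] 69.6667
```

View pics/j.png

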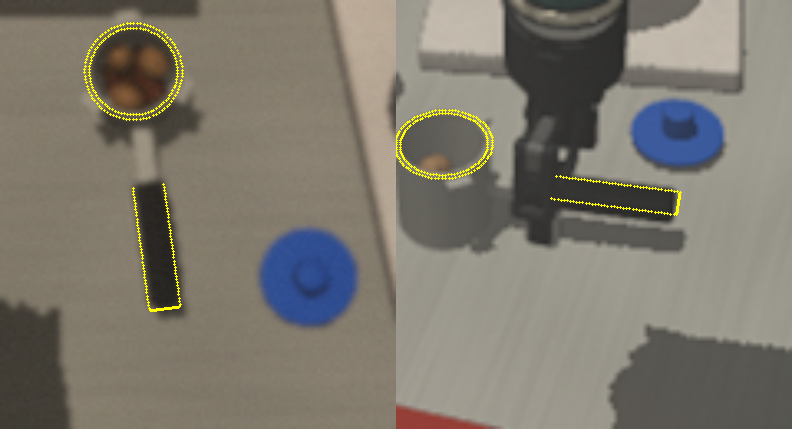

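The fit is good: beaker at (0.6495, 0.0200), yaw 0.113, lid clear. I grip the handle, lift it and measure the sag.

```bash
cat >> h.py <<'E'
RG=.135
def rimfit(T,S,p0):
    """fit rim circle centre (x,y,z) in both pictures"""
    ims=[T,S]
    G=[]
    for im in ims:
        g=cv2.GaussianBlur(im["pixels"].astype(np.float32),(0,0),1.2); G.append((cv2.Sobel(g,cv2.CV_32F,1,0),cv2.Sobel(g,cv2.CV_32F,0,1)))
    def cost(p):
        s=0
        for im,(gx,gy) in zip(ims,G):
            for r in(.04,.036):
                q=proj(im,circ(r,p[2])+[p[0],p[1],0]); t=np.gradient(q,axis=0); n=np.c_[-t[:,1],t[:,0]]/np.linalg.norm(t,axis=1,keepdims=True)
                for k in range(3):
                    f=lambda A:map_coordinates(A[...,k],[q[:,1],q[:,0]],order=1)
                    s-=np.abs(f(gx)*n[:,0]+f(gy)*n[:,1]).sum()
        return s
    b=min((minimize(cost,np.array(p0)+d,method="Nelder-Mead",options=dict(initial_simplex=np.vstack([np.array(p0)+d]+[np.array(p0)+d+np.eye(3)[i]*.004 for i in range(3)]))) for d in np.array([[0,0,0],[.003,0,.003],[-.003,0,-.003],[0,.003,-.003],[0,-.003,.003]])),key=lambda r:r.fun)
    return b.x
def tcp(ax,yaw,under,rg=RG):
    return [ax[0]-rg*np.cos(yaw),ax[1]-rg*np.sin(yaw),under+.037]
E
cat > s9.py <<'E'
from h import *
b=np.array([.6495,.020,.113])
T=shot("top");S=shot("side"); print("before",rimfit(T,S,[b[0],b[1],.09]))
p=tcp(b,b[2],0)
def chk(y):
    return [solve_ik(tcp([.6252,-.2612],a,.08),down(a+y)) is not None for a in(-.696,-.3,.2)]
print(chk(np.pi/2),chk(-np.pi/2), solve_ik(p,down(b[2]+np.pi/2)), solve_ik(p,down(b[2]-np.pi/2)))
s=best_yaw([p[0],p[1],.15],b[2]+np.pi/2)-b[2]; print("tool off",s)
o=down(b[2]+s)
env.reach([p[0],p[1],.15],o); env.move_l([p[0],p[1],.06],o,max_speed=.2); env.move_l(p,o,max_speed=.05)
env.gripper_close(120); print(sense()["width"],sense()["gripper_force"])
env.move_l([p[0],p[1],p[2]+.05],o,max_speed=.06); env.dwell(.3)
q=sense();print(q["eef_pos"],p,q["wrist_force"],q["torque"],q["width"],q["clock"])
T=shot("top");S=shot("side"); r=rimfit(T,S,[b[0],b[1],.138]);print("after",r)
A=cv2.resize(np.ascontiguousarray(S["pixels"][200:350,270:430,::-1]),None,fx=4,fy=4);draw(A,S,[circ(.04,0)],[r[0],r[1],0,r[2]],k=4,off=(270,200))
cv2.imwrite("pics/k.png",A)
E
python3 s9.py
```

```text
before [0.6501 0.0195 0.089 ]
[True, True, True] [True, True, True] [-0.2801  0.6875  0.2524  2.2044 -0.5491  0.3085  2.1282] [-0.7048  0.9255  0.9242  2.2215 -1.2855  0.7268 -0.293 ]
tool off 1.5707963267948966
0.024394486338789993 117.29437351226807
[0.5152 0.0047 0.0867] [np.float64(0.5153609907488713), np.float64(0.004777444461404736), 0.037] [-0.4109  0.4191 -3.3573] [-0.03    0.3988  0.033 ] 0.0247065226120209 73.725
after [0.6487 0.0201 0.1355]
```

View pics/k.png

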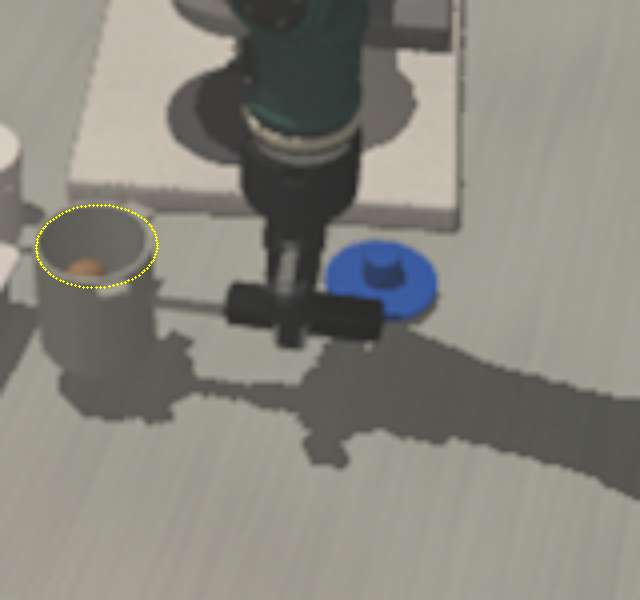

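The beaker hangs at the handle with about 3 mm of sag at its axis (1.3°). I compensate with tool tilt and carry it under the collar.

```bash
cat >> h.py <<'E'
M=np.array([.6255,-.2610,.177])
def att(yaw,tilt=.023):
    u=np.array([np.cos(yaw),np.sin(yaw),0]); a=np.cross(u,[0,0,1])
    return (R.from_rotvec(a*tilt)*R.from_rotvec(down(yaw+np.pi/2))).as_rotvec()
def go(ax,yaw,under,tilt=.023,**k):
    return env.move_l(tcp(ax,yaw,under),att(yaw,tilt),**k)
E
cat > s10.py <<'E'
from h import *
a0=np.array([.6493,.0199]);y0=.113;y1=M[2]-np.deg2rad(50);N=5
for i in range(N+1):
    t=i/N; go(a0+(M[:2]-a0)*t,y0+(y1-y0)*t,.05,max_speed=.12)
env.dwell(.2)
q=sense();print(q["eef_pos"],tcp(M,y1,.05),q["wrist_force"],q["torque"],q["clock"])
S=shot("side");T=shot("top")
r=[.6255,-.2610]
A=cv2.resize(np.ascontiguousarray(S["pixels"][120:270,260:420,::-1]),None,fx=4,fy=4)
draw(A,S,[circ(.04,.14),circ(.0585,.150)],[*r,0,0],k=4,off=(260,120));draw(A,S,poly(np.array([(-.09,.013),(-.195,.013),(-.195,-.013),(-.09,-.013)]),.059+.05),[*r,y1],k=4,off=(260,120))
cv2.imwrite("pics/l.png",A)
E
python3 s10.py
```

```text
[ 0.5216 -0.173   0.0868] [np.float64(0.5218702314241337), np.float64(-0.17447907152074477), 0.087] [ 0.1313  0.3134 -3.0719] [ 0.3097  0.3081 -0.0007] 76.5333
```

View pics/l.png

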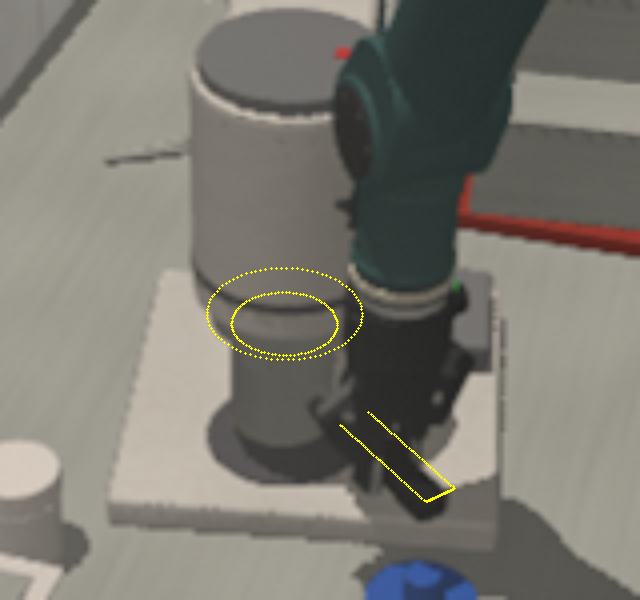

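The beaker edges (232 and 338) match the prediction, and the collar seems about 1 mm to the +x side of mine. I raise it slowly with contact sensing.

```bash
cat > s11.py <<'E'
from h import *
y1=M[2]-np.deg2rad(50); ax=np.array([.6263,-.2610])
def rep(m):
    q=sense(); e=q["eef_pos"]; print(m,"axis",np.round([e[0]+RG*np.cos(y1),e[1]+RG*np.sin(y1),e[2]-.037],4),"F",q["wrist_force"],"Tq",q["torque"],round(q["clock"],1),round(q["width"],4))
go(ax,y1,.05,max_speed=.05); env.dwell(.5); rep("pre")
q=sense()["eef_pos"]; ax2=ax+(np.array(tcp(ax,y1,.05))-q)[:2]; 
hit=go(ax2,y1,.058,max_speed=.03,contact_N=5); rep(hit)
if not hit:
    hit=go(ax2,y1,.0815,max_speed=.02,contact_N=6); rep(hit)
E
python3 s11.py
```

```text
pre axis [ 0.6263 -0.261   0.05  ] F [ 0.0302 -0.7332 -3.1817] Tq [ 0.2497  0.3305 -0.0124] 77.4 0.0241
False axis [ 0.6265 -0.261   0.0583] F [ 0.1571  0.0153 -3.2341] Tq [ 0.257   0.305  -0.0085] 77.8 0.0244
False axis [ 0.6262 -0.2609  0.0814] F [-0.8636 -0.4073 -2.6608] Tq [ 0.2464  0.3213 -0.0271] 79.1 0.0245
```

```bash
cat > s12.py <<'E'
from h import *
y1=M[2]-np.deg2rad(50); ax=np.array([.6263,-.2610])
for d in (6,12,18,24,30,36,42,46,49,51):
    y=y1+np.deg2rad(d)
    hit=go(ax,y,.0818,max_speed=.05,contact_N=15)
    q=sense();e=q["eef_pos"];yt=R.from_rotvec(q["tool_rot"]).as_matrix()[:,1]
    print(d,hit,"yaw deg rel mill",round(np.degrees(np.arctan2(-yt[0],yt[1])-M[2]),2),"axis",np.round([e[0]+RG*np.cos(y),e[1]+RG*np.sin(y),e[2]-.037],4),"F",q["wrist_force"],"Tq",q["torque"])
    if hit: break
print(q["clock"])
S=shot("side");cv2.imwrite("pics/m.png",cv2.resize(np.ascontiguousarray(S["pixels"][120:270,260:420,::-1]),None,fx=4,fy=4))
E
python3 s12.py
```

```text
6 False yaw deg rel mill -44.09 axis [ 0.6262 -0.261   0.0817] F [-0.0306 -0.4938 -3.7087] Tq [ 0.2905  0.5057 -0.0967]
12 False yaw deg rel mill -38.09 axis [ 0.6262 -0.2606  0.0817] F [-1.7707  0.0058 -2.9467] Tq [ 0.1652  0.6216 -0.1641]
18 False yaw deg rel mill -32.11 axis [ 0.6262 -0.2607  0.0816] F [-2.7653 -1.1604 -3.1788] Tq [ 0.0556  0.7647 -0.2583]
24 False yaw deg rel mill -26.08 axis [ 0.6262 -0.2605  0.0816] F [-2.0891  0.171  -4.7002] Tq [ 0.038   0.8582 -0.1716]
30 False yaw deg rel mill -20.1 axis [ 0.6258 -0.2603  0.0815] F [-3.0342  0.3554 -3.4146] Tq [ 0.0111  1.0951 -0.1653]
36 False yaw deg rel mill -14.11 axis [ 0.6257 -0.2606  0.0815] F [-5.155  -1.3072 -4.004 ] Tq [-0.0614  1.2731 -0.2681]
42 False yaw deg rel mill -8.13 axis [ 0.6254 -0.2613  0.0816] F [-5.1687 -1.7505 -3.6539] Tq [-0.2979  1.4808 -0.2917]
46 False yaw deg rel mill -4.01 axis [ 0.6254 -0.2606  0.0815] F [-5.279  -0.9755 -4.2738] Tq [-0.2245  1.4717 -0.0539]
49 False yaw deg rel mill -0.95 axis [ 0.6248 -0.2594  0.0812] F [-6.1251  1.3724 -3.3808] Tq [ 0.1073  1.4651 -0.0043]
51 False yaw deg rel mill 1.03 axis [ 0.6234 -0.2587  0.0809] F [-7.7549  1.87   -3.9899] Tq [ 0.2918  1.7326 -0.0192]
83.0417
```

View pics/m.png

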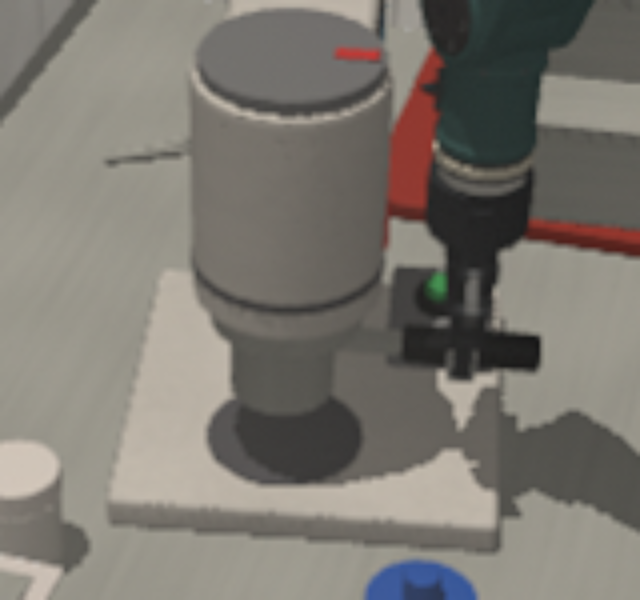

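The handle now points under the red mark. I turn gently to the stop and then lower.

```bash
cat > s13.py <<'E'
from h import *
y1=M[2]-np.deg2rad(50); ax=np.array([.6252,-.2605])
def rep(m,y):
    q=sense();e=q["eef_pos"];yt=R.from_rotvec(q["tool_rot"]).as_matrix()[:,1]
    print(m,"rel",round(np.degrees(np.arctan2(-yt[0],yt[1])-M[2]),2),"axis",np.round([e[0]+RG*np.cos(y),e[1]+RG*np.sin(y),e[2]-.037],4),"F",q["wrist_force"],"Tq",q["torque"],q["clock"])
for d,t in((51,.01),(52,.01),(53,.01)):
    y=y1+np.deg2rad(d); h=go(ax,y,.0818,t,max_speed=.03,contact_N=10); rep((d,h),y)
    if h: break
y=y1+np.deg2rad(51.)
for u in(.0795,.0775,.0755,.0735):
    h=go(ax,y,u,.01,max_speed=.02,contact_N=8); rep((u,h),y)
    if h: break
E
python3 s13.py
```

```text
(51, False) rel 1.0 axis [ 0.6231 -0.2588  0.0814] F [-7.8659  1.8623 -0.2602] Tq [ 0.2026  1.4487 -0.0358] 83.3417
(52, False) rel 1.87 axis [ 0.6225 -0.2583  0.0813] F [-9.6535  3.5764  0.1014] Tq [ 0.3732  1.4912 -0.3935] 83.5917
(53, False) rel 2.71 axis [ 0.622  -0.2574  0.0812] F [-9.57    4.4392  0.072 ] Tq [ 0.6128  1.5636 -0.8302] 83.8417
(0.0795, False) rel 0.99 axis [ 0.6229 -0.2588  0.0791] F [-7.4798  0.5605 -1.1866] Tq [ 0.0808  1.5525 -0.0786] 84.25
(0.0775, False) rel 0.99 axis [ 0.623  -0.2591  0.0772] F [-9.5273  1.6876 -0.7761] Tq [ 0.1208  1.506  -0.0387] 84.5
(0.0755, False) rel 0.99 axis [ 0.6231 -0.2591  0.0753] F [-8.5275  1.5312  0.8307] Tq [0.1584 1.5395 0.0253] 84.75
(0.0735, False) rel 0.99 axis [ 0.6234 -0.2591  0.074 ] F [-10.351    2.7042   4.234 ] Tq [0.4248 1.247  0.0987] 85.0
```

```bash
cat > s14.py <<'E'
exec(open("s13.py").read().split("for d,t")[0])
ax=np.array([.6245,-.2600])
for d in (51,48,45.5):
    y=y1+np.deg2rad(d); h=go(ax,y,.0735,.01,max_speed=.03,contact_N=12); rep((d,h),y)
    if h: break
for d in (49,50.7):
    y=y1+np.deg2rad(d); go(ax,y,.0735,.01,max_speed=.03)
rep("back",y)
S=shot("side");cv2.imwrite("pics/n.png",cv2.resize(np.ascontiguousarray(S["pixels"][120:270,260:420,::-1]),None,fx=4,fy=4))
E
python3 s14.py
```

```text
(51, False) rel 0.98 axis [ 0.6234 -0.259   0.0742] F [-9.1954  2.0548  4.1661] Tq [0.3182 1.1902 0.0205] 85.25
(48, False) rel -1.93 axis [ 0.6244 -0.2601  0.0744] F [-6.2529 -0.459   3.6808] Tq [0.0254 1.0003 0.318 ] 85.6333
(45.5, False) rel -4.56 axis [ 0.6236 -0.2617  0.0743] F [-8.6361 -2.4236  1.6749] Tq [-0.5478  1.0269  0.1606] 85.9833
back rel 0.62 axis [ 0.6233 -0.2602  0.0742] F [-8.7943  0.7665  3.3361] Tq [ 0.0632  1.2183 -0.0162] 86.6917
```

View pics/n.png

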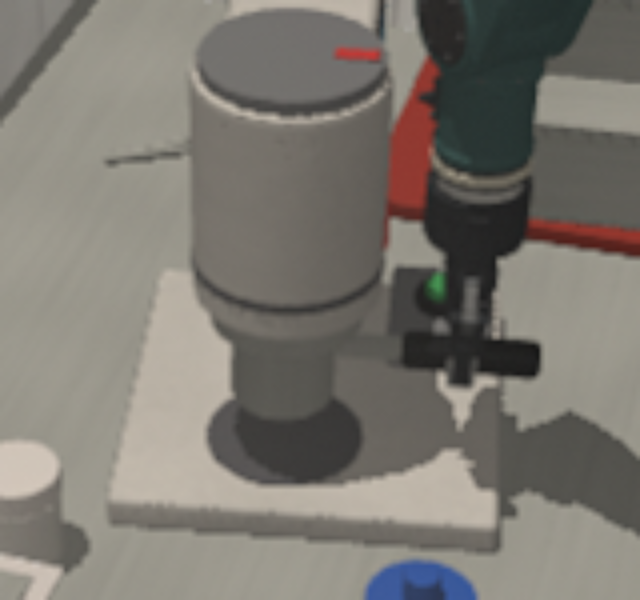

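```bash
cat > s15.py <<'E'
exec(open("s13.py").read().split("for d,t")[0])
ax=np.array([.6225,-.2600])
y=y1+np.deg2rad(50.5); go(ax,y,.0735,.01,max_speed=.03); rep("relax",y)
go(ax,y,.0815,.01,max_speed=.03,contact_N=10); rep("up",y)
for d in(51.5,52.5,53.5):
    y=y1+np.deg2rad(d); go(ax,y,.0815,.01,max_speed=.03,contact_N=10); rep(d,y)
    if abs(sense()["torque"][2])>.7: break
y=y1+np.deg2rad(51.); go(ax,y,.0815,.01,max_speed=.03); rep("51",y)
for u in(.077,.075,.073,.0715):
    h=go(ax,y,u,.01,max_speed=.02,contact_N=8); rep((u,h),y)
    if h: break
E
python3 s15.py
```

```text
relax rel 0.46 axis [ 0.6232 -0.2603  0.0745] F [-5.6511 -0.0943  1.8168] Tq [ 0.0098  0.893  -0.0583] 86.9917
up rel 0.58 axis [ 0.623  -0.2591  0.0815] F [-2.6995  2.0155 -4.2401] Tq [0.1929 0.9943 0.1303] 87.4083
51.5 rel 1.52 axis [ 0.6223 -0.2593  0.0813] F [-4.2671  2.2301 -1.8581] Tq [ 0.3914  1.0373 -0.0272] 87.6583
52.5 rel 2.39 axis [ 0.6216 -0.2591  0.0811] F [-4.7356  3.3163 -1.9564] Tq [ 0.4992  1.1075 -0.3402] 87.9083
53.5 rel 3.17 axis [ 0.6212 -0.2577  0.0809] F [-5.9635  6.0918 -1.8976] Tq [ 0.9431  1.082  -1.0453] 88.1583
51 rel 1.08 axis [ 0.6222 -0.2601  0.0814] F [-4.6897  1.3038 -3.7232] Tq [0.1433 1.1734 0.0763] 88.5083
(0.077, False) rel 1.02 axis [ 0.6223 -0.2604  0.077 ] F [-4.7688  1.9256 -1.615 ] Tq [0.19   1.0996 0.0961] 88.8833
(0.075, False) rel 1.02 axis [ 0.6225 -0.2604  0.0753] F [-5.9035  1.3448  0.3848] Tq [0.2748 1.056  0.096 ] 89.1333
(0.073, False) rel 1.01 axis [ 0.6229 -0.2604  0.074 ] F [-6.7911  2.5774  5.254 ] Tq [0.5983 0.7636 0.1856] 89.3833
(0.0715, False) rel 1.01 axis [ 0.6232 -0.2604  0.0731] F [-7.6374  3.3733  9.0859] Tq [0.8495 0.5781 0.2029] 89.6333
```

```bash
cat > s16.py <<'E'
exec(open("s13.py").read().split("for d,t")[0])
ax=np.array([.6225,-.2604]); y=y1+np.deg2rad(51.)
go(ax,y,.0745,.01,max_speed=.03); rep("pre",y)
env.ungrasp(); env.dwell(.3); p=sense()["eef_pos"]
env.move_l([p[0]-.02,p[1],p[2]+.12],max_speed=.15)
env.reach([.45,.1,.3],down(np.pi/2))
T=shot("top");S=shot("side")
H=poly(np.array([(-.09,.013),(-.195,.013),(-.195,-.013),(-.09,-.013)]),.076+.055)
for n,i in(("T",[T]),("S",[S]),("TS",[T,S])): print(n,fit(i,H,[.625,-.26,.18],step=(.004,.004,.04)))
A=cv2.resize(np.ascontiguousarray(S["pixels"][120:270,260:420,::-1]),None,fx=4,fy=4)
draw(A,S,H,[.625,-.2605,.177],k=4,off=(260,120)); cv2.imwrite("pics/o.png",A)
for c,I in(("top",T),("side",S)):
    h=cv2.cvtColor(I["pixels"],cv2.COLOR_RGB2HSV);g=(h[...,0]>45)&(h[...,0]<80)&(h[...,1]>120)
    b=np.zeros_like(g)
    if c=="top": b[235:265,465:505]=1
    else: b[180:205,355:385]=1
    ys,xs=np.nonzero(g&b); px=(xs.mean(),ys.mean()); print("green",c,len(xs),px,atz(I,px,.075))
    exec(f"g{c}=px")
print(tri([(T,gtop),(S,gside)]),sense()["clock"])
E
python3 s16.py
```

```text
pre rel 1.05 axis [ 0.6225 -0.2606  0.0751] F [-5.4581  3.0228  1.2552] Tq [0.4022 0.9418 0.1831] 89.8833
T [ 0.6231 -0.2565  0.1907]
S [ 0.5541 -0.15    0.9413]
TS [ 0.6231 -0.2587  0.1716]
green top 83 (np.float64(486.0722891566265), np.float64(250.73493975903614)) [ 0.5341 -0.4291  0.075 ]
green side 0 (np.float64(nan), np.float64(nan)) [nan nan nan]
(array([nan, nan, nan]), [np.float64(nan), np.float64(nan)]) 93.325s16.py:17: RuntimeWarning: Mean of empty slice.
  ys,xs=np.nonzero(g&b); px=(xs.mean(),ys.mean()); print("green",c,len(xs),px,atz(I,px,.075))
  ret = ret.dtype.type(ret / rcount)
```

View pics/o.png

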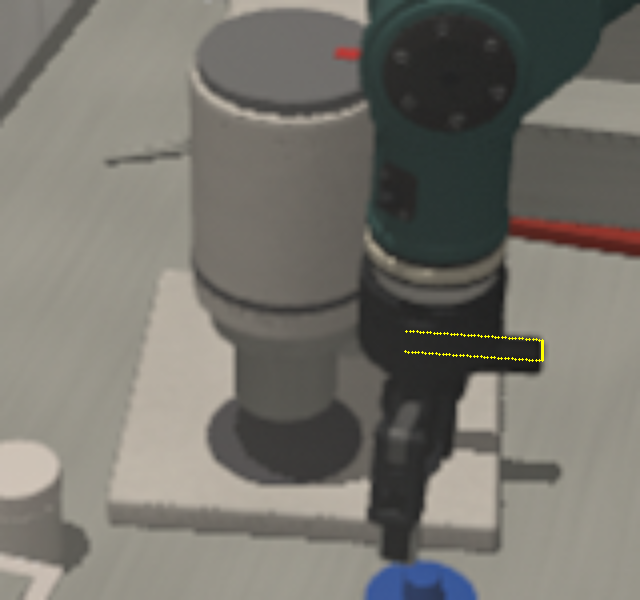

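The beaker hangs free with the handle under the mark (tip at 540,352). The start button is at the pod's centre, about (0.536, -0.429), so I press it.

```bash
cat > s17.py <<'E'
from h import *
b=[.5355,-.4293]
env.gripper_close(30)
o=down(best_yaw([b[0],b[1],.2],M[2]))
env.reach([.45,-.15,.33],o); env.reach([.45,-.40,.30],o); env.reach([b[0],b[1],.16],o)
S=shot("side");cv2.imwrite("pics/p.png",cv2.resize(np.ascontiguousarray(S["pixels"][120:270,260:420,::-1]),None,fx=4,fy=4))
f0=sense()["wrist_force"][2]; env.move_l([*b,.105],max_speed=.1)
h=env.move_l([*b,.055],max_speed=.015,contact_N=14)
s=sense();print(h,s["eef_pos"],s["wrist_force"]-f0,s["clock"]); env.dwell(.3); print(sense()["eef_pos"],sense()["wrist_force"])
T=shot("top")
env.move_l([*b,.16],max_speed=.1); env.reach([.45,-.40,.30],o); env.reach([.45,-.1,.36],o); env.reach([.4,.35,.33],o)
T=shot("top");S=shot("side")
H=poly(np.array([(-.09,.013),(-.195,.013),(-.195,-.013),(-.09,-.013)]),.076+.055)
print(fit([T],H,[.625,-.26,.18],step=(.004,.004,.04)),fit([T,S],H,[.625,-.26,.18],step=(.004,.004,.04)),sense()["clock"])
cv2.imwrite("pics/q.png",np.vstack([cv2.resize(np.ascontiguousarray(I["pixels"][a:a+150,x:x+400,::-1]),(800,300)) for I,a,x in((T,140,130),(S,150,150))]))
E
python3 s17.py
```

```text
True [ 0.5355 -0.4293  0.0842] [2.4754 2.0708 6.7877] 99.1917
[ 0.5355 -0.4293  0.0842] [-0.3557  0.8156  4.657 ]
[ 0.6231 -0.2565  0.1906] [ 0.6239 -0.2565  0.1891] 104.1
```

View pics/q.png

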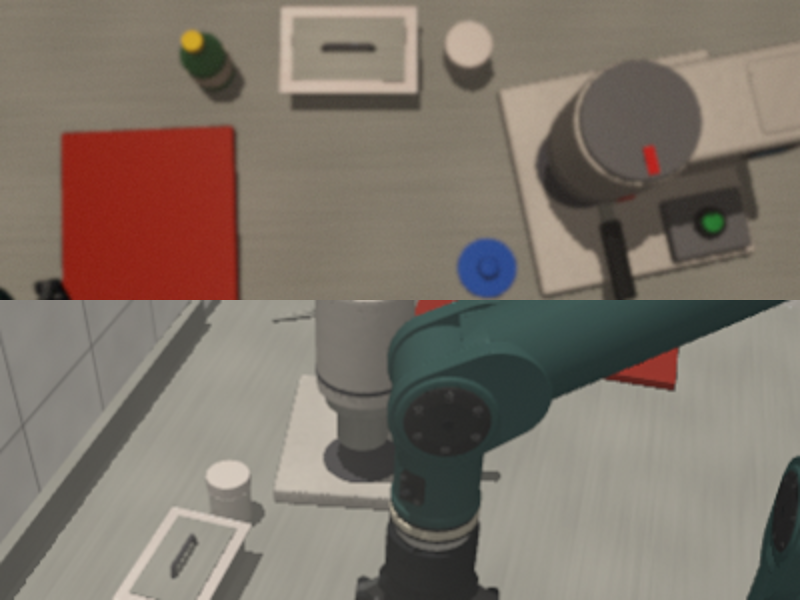

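The beaker hangs, the lid is flat and the bystanders are in place. Whether the button reached full travel is unclear, because the static force was only about 5 N, so I press again in small steps with force logging.

```bash
cat > s18.py <<'E'
from h import *
b=[.5355,-.4293]
o=down(best_yaw([b[0],b[1],.2],M[2]))
env.reach([.45,-.1,.36],o); env.reach([.45,-.40,.30],o); env.reach([b[0],b[1],.16],o); env.move_l([*b,.098],max_speed=.1); env.dwell(.3)
f0=sense()["wrist_force"][2]
for z in np.arange(.095,.070,-.001):
    env.move_l([*b,z],max_speed=.03); env.dwell(.15); s=sense(); f=s["wrist_force"][2]-f0; print(round(z,3),round(s["eef_pos"][2],4),round(f,2))
    if f>18: break
env.dwell(.3)
env.move_l([*b,.16],max_speed=.1); env.reach([.45,-.40,.30],o); env.reach([.45,-.1,.36],o); env.reach([.4,.35,.33],o); print(sense()["clock"])
E
python3 s18.py
```

```text
0.095 0.0949 -0.29
0.094 0.094 -0.33
0.093 0.093 0.45
0.092 0.092 0.56
0.091 0.091 -0.21
0.09 0.0902 1.26
0.089 0.0891 1.31
0.088 0.0881 2.03
0.087 0.0871 2.55
0.086 0.0861 3.7
0.085 0.0851 4.27
0.084 0.0842 4.87
0.083 0.0841 9.95
0.082 0.084 14.32
0.081 0.0839 19.79
122.0333
```

```bash
python3 - <<'E'
from h import *
T=shot("top")
H=poly(np.array([(-.09,.013),(-.195,.013),(-.195,-.013),(-.09,-.013)]),.131)
print(fit([T],H,[.625,-.26,.18],step=(.004,.004,.04)))
print(env.sign_off())
E
```

```text
[ 0.6231 -0.2567  0.1893]
the job is handed in; nothing more can be done
None
```

The job is handed in at about 122 s: the lid lies flat, knob up; all six spices are in the beaker; the beaker hangs in the collar with its handle under the red mark; and the start button was pressed fully (twice, because the first press was unclear) and released.

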